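Fit the hand nut of the paper-tape dispenser and set its running clearance

TASK

A fresh reel of paper tape is already on the counter dispenser: put the loose dark steel knurled hand nut on its upright threaded spindle and thread it on clockwise until it bottoms out on the reel's hub, then back it off a quarter turn so that the reel can run free. Finish while still gripping the nut there, without letting go, so that it cannot creep before I slip the lock clip on. Leave the other things on the counter where they are.

Things in the scene. Friction and masses are not known exactly. Their poses are not given: they have to be found in the camera images.
- nut: dark steel knurled hand nut, a ring 51.5 mm across and 30 mm high with an open 28 mm bore, about 320 g, standing flat on the counter; it may have swapped places with the holder or tin. Origin: centre of its underside; z up. Grip it across the rim, best on two opposite ones of its 24 narrow flats, which lie on its x axis and every 15 degrees from it. Half a turn gives the same nut
- dispenser: fixed tape dispenser: grey base plate 150 x 160 mm, 12 mm thick, with a tear bar and two guide pins, up to 62 mm high, at its -x edge, and an upright steel spindle at its origin. Origin: on the counter under the spindle; z up
- reel: the reel on the dispenser's spindle: white plastic flanges 110 mm across wound with brown kraft paper tape, upper flange 68 mm above the counter, on it a hub 60 mm across with its top at 74 mm. It can turn about the spindle against a light drag. Origin: on the spindle axis, at counter height
- tip (a point): top of the steel spindle, on its axis, 29 mm above the hub. Downward from the tip (13 mm across) a cone widens in 7 mm to a plain 20 mm nose, then comes a right-hand two-start thread, 26 mm across its crests, 12 mm lead, from 15 to 2 mm above the hub. A nut let down over the nose lands on the thread with its underside 5 to 10.5 mm above the hub, depending on its yaw
- seat (a point): point on the spindle axis at the top of the reel's hub, 74 mm above the counter, where the nut's underside bottoms out; axes as the dispenser's. Bottomed out, the nut's x axis is parallel to this x axis, either way round, within 0.2 rad; until then it stands 12 mm x (turns left) above the hub, 0.4 to 0.9 turn clockwise seen from above. It turns with hardly any resistance, then stops hard
- candleholder: brass candle holder, 68 mm wide at the foot, 44 mm high, with a cup for a candle; a bystander. Origin: centre of its underside, z up
- tin: low round aluminium tin with a closed lid, 64 mm diameter, 36 mm high; a bystander. Origin: centre of its underside, z up
- bell: small brass hand bell standing on its mouth, 52 mm diameter, 70 mm high; a bystander. Origin: centre of its underside, z up
- votive: amber glass cup, 60 mm diameter, 60 mm high; a bystander. Origin: centre of its underside, z up

How it is judged:
By the outcome, as a careful person would: the job done as asked, in the order asked, and still so for the second after the job is handed in, while the arm keeps its last pose, push and grip.
It also fails if it takes over 61 s, if anything falls off the work surface, if the arm or the gripper's body presses on something with over 40 N, if the wrist force passes 120 N, or if a joint passes its speed limit or range.

ROBOT

A 6-joint arm with a two-finger parallel gripper is mounted at the origin on the work surface. World frame = base frame: x ahead of the robot, y to its left, z up, the work surface at z = 0. Lengths are in m, angles in rad, forces in N, time in s.
With the tool pointing down it reaches from about 0.425 to 0.95 m from the base axis. Payload 14.7 kg.
Tool frame: the origin (TCP) lies at the very end of the fingers, on their centre line; the grasp point (between the pads) lies 19 mm behind it; z points along the fingers, y is the line along which they close (so a half turn about z gives the same grasp; the last joint's range is limited). The gripper opens to 85 mm and grips with 20 to 120 N. Pads are 22 mm wide; open, the fingers measure 114 mm over their backs; the gripper's body (76 mm by 85 mm) begins 54 mm behind the grasp point. The pads swing forward as they close: fully open they stand 13 mm farther back than shut.
Start: joints at [1.137, 0.48, 1.596, -0, 1.065, -0.047], TCP at [0.245, 0.602, 0.231] pointing down, gripper open.
Joint ranges: [-2.75, 2.75], [-0.82, 2.05], [0.23, 2.67], [-1.56, 4.7], [0.09, 2.69], [-2.92, 2.92]. Speed limits (rad/s): [1.89, 1.89, 2.39, 3.01, 3.01, 3.01].

INTERFACE

Orientations are given as a unit quaternion [x, y, z, w].
In Python, from plant import readout, optics, ctrl gives the robot as it stands. The module is installed in compiled form; this text tells all that it offers.
- The arm moves only by the tool step_arm, never from a script. Its argument "moves" is a list of rows, each a list of 5 numbers: the shift along the tool's x, y, z in mm, then the turn about the tool's z in rad, then the finger opening in mm, from 0 to 85.4. A call has 1 to 20 rows; each row shifts and turns the commanded pose from where the row before left it, along the tool's axes as they then stand; what a row does not reach is not made up. A row lasts 1/8 s, in which the tool goes at most 62.5 mm and 10.7 degrees, less where a joint would pass 70% of its speed; a pose out of reach is approached as far as the arm can. A call is refused whole if a number of a shift passes 62.5 or a number of a turn 0.188, either way. A call with a gripper value outside its range is refused whole. The fingers move at their own pace and stop on an object; "force" is the grip in N (left out, the last holds). Time passes only in rows, so rows that do not move let the fingers close. It gives the time, the measured TCP pose, the force, the opening and the grip force at its end, in the units of the state.
- readout.read_state(): the state, without advancing time (a new reading comes with each control period).
- optics.capture(name): name is "scene" or "top" or "wrist"; returns a dict with "frame" (480x640x3 uint8, red, green, blue), "depth" (480x640 float32, m along the optical axis (not along the pixel's ray), 0 where there is no reading), "fov_y" (degrees; the focal length in pixels is half the picture's height over the tangent of half this angle, whatever the lens; pixels are square), "cx", "cy" (the principal point, pixels), "position" and "orientation" of the camera in the world. Camera axes: x right, y down, z forward; pixel columns grow to the right and rows downward; lengths in m; the calibration is good to about 2 mm. A picture is of the moment at which its call begins.
- ctrl.close_job(): hands the job in; it is judged then, once.
Trained networks look in a picture, given as the dict that the camera call returned (one of the last four; its "shot" number tells which), for a name from the list of things; names that differ only in an ending like _2 or _b are one class to them, and where a whole thing is asked for, a point or a joint stands for the part that bears it (a point fixed in the world has none). Each returns a list of dicts, best first, with "conf" (0 to 1); they miss things now and then, are a little off and sometimes report something else, mostly with a low value. They report only what shows in the picture. A call takes as long as a camera call.
- optics.outline_of(picture, thing): "mask" (480x640 bool, what is visible of it) and "bbox" ([left, top, right, bottom] in pixels, round what is visible of it).
The state is a dict: "time_s": time; "joints": joint angles; "joint_vel": joint speeds; "effort": joint torques, N m; "tool_pos": TCP position; "tool_rot": TCP orientation; "ft_force": force on the tool from outside, world axes, zero at the start; "ft_torque": the same for the moment, N m; "grip_width": finger opening in m; "grasp_force": force on a finger pad.
Only numpy, scipy, OpenCV 4.12 (cv2) and the standard library are available. Lean on these libraries where they do the work, as an engineer would, in place of code of your own. Each camera call takes 0.05 s, during which the arm holds its last target. There are 200 camera calls.

## Working session

There is one attempt and no reset: what is moved stays moved. The work goes in short steps, Python scripts to look and compute and a tool call to move; the robot and the scene stay as the last step left them, time stands still between calls to the robot, and variables do not carry over. Pictures are saved under pics/ and viewed, at most 10 in all, crops included, and the job is handed in when it is done.

Besides the shell and the picture viewer there is one more tool, called after "Request:" as name(argument=value, ...), one argument or row to a line, values as JSON. step_arm: Moves the arm, as the interface text tells. Its arguments: {"type":"object","properties":{"moves":{"type":"array"},"force":{"type":"number"}},"required":["moves"]}

```bash
mkdir -p pics; cat > h.py <<'E'
import numpy as np, cv2
from scipy.spatial.transform import Rotation as R
from plant import readout, optics, ctrl
def cloud(p):
    f=240/np.tan(np.radians(p["fov_y"])/2); d=p["depth"]
    v,u=np.mgrid[:480,:640]
    c=np.stack([(u-p["cx"])*d/f,(v-p["cy"])*d/f,d],-1)
    return c@R.from_quat(p["orientation"]).as_matrix().T+np.array(p["position"])
def save(p,n): cv2.imwrite("pics/"+n,p["frame"][...,::-1])
E
python3 - <<'E'
from h import *
s=readout.read_state(); print(s)
for c in ["scene","top"]:
    p=optics.capture(c); save(p,c+"1.png"); W=cloud(p); print(c,p["position"],R.from_quat(p["orientation"]).as_matrix().round(3).tolist(),p["fov_y"])
    for t in ["nut","dispenser","reel","tip","candleholder","tin","bell","votive"]:
        for o in optics.outline_of(p,t)[:2]:
            m=o["mask"]&(p["depth"]>0); q=W[m]
            if len(q)==0: continue
            zt=np.percentile(q[:,2],97); top=q[q[:,2]>zt-.006]
            print(t,round(o["conf"],2),o["bbox"],"ztop",zt.round(3),"n",m.sum(),"mid",((top.max(0)+top.min(0))/2).round(4),"ext",(np.ptp(top,axis=0)).round(3))
E
```

```text
{'time_s': 0.0, 'joints': array([ 1.13738713e+00,  4.80824184e-01,  1.59687960e+00, -1.50064343e-05,
        1.06511036e+00, -4.66285802e-02]), 'joint_vel': array([-0.0008739 , -0.00058011,  0.0015017 ,  0.00100549, -0.00070318,
       -0.00176958]), 'effort': array([ 3.00529275e-03, -9.50635457e+01, -4.30213845e+01,  3.55490865e-04,
        1.13303005e-02,  5.94515200e-06]), 'tool_pos': array([0.2450111 , 0.60160009, 0.23067523]), 'tool_rot': array([ 1.92183495e-01,  9.81358819e-01, -5.94799258e-04, -1.38813652e-04]), 'ft_force': array([ 0.10817391, -0.255938  , -0.86841089]), 'ft_torque': array([-0.03218116, -0.03105584,  0.0042703 ]), 'grasp_force': 0.0, 'grip_width': 0.08525051822530089}
scene [0.96110193 0.28790975 0.8452133 ] [[-0.557, 0.715, -0.422], [0.831, 0.472, -0.295], [-0.012, -0.515, -0.857]] 52.78421940782749
nut 0.81 [208.5, 132.6, 238.5, 158.6] ztop 0.032 n 443 mid [ 0.479  -0.2952  0.0296] ext [0.05  0.051 0.008]
dispenser 0.72 [249.4, 179.4, 338.9, 260.4] ztop 0.078 n 5231 mid [ 0.5571 -0.0653  0.0882] ext [0.069 0.08  0.032]
reel 0.55 [259.3, 181.4, 323.4, 240.3] 
[... 1053 characters left out ...]
63   0.0911] ext [0.108 0.103 0.036]
dispenser 0.43 [204.5, 192.6, 222.5, 212.4] ztop 0.069 n 308 mid [0.7179 0.2927 0.0676] ext [0.014 0.014 0.009]
reel 0.91 [328.9, 247.4, 383.0, 294.6] ztop 0.078 n 1768 mid [ 0.5512 -0.0618  0.082 ] ext [0.108 0.106 0.02 ]
tip 0.97 [313.1, 226.8, 400.9, 317.8] ztop 0.079 n 4037 mid [ 0.5512 -0.063   0.0912] ext [0.108 0.103 0.036]
candleholder 0.97 [189.8, 269.8, 218.9, 300.3] ztop 0.047 n 618 mid [0.5165 0.3061 0.046 ] ext [0.04  0.038 0.009]
tin 0.71 [442.9, 236.5, 470.1, 263.0] ztop 0.041 n 594 mid [ 0.6028 -0.3039  0.04  ] ext [0.063 0.061 0.01 ]
bell 0.63 [204.2, 196.2, 219.9, 213.7] ztop 0.069 n 309 mid [0.7179 0.2927 0.0675] ext [0.014 0.014 0.009]
```

View pics/scene1.png

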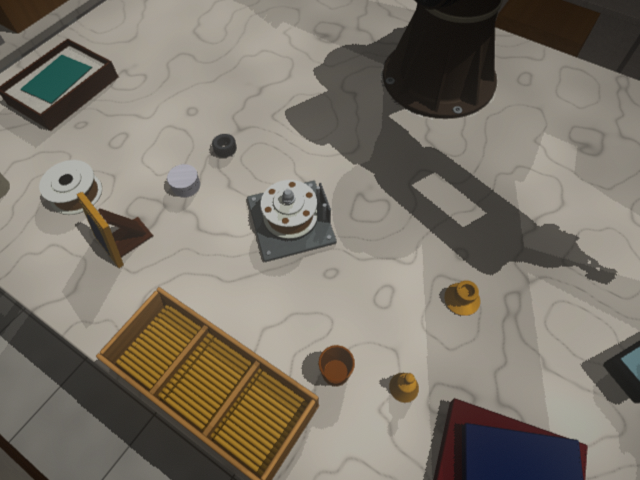

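Request:
step_arm(
  moves=[
    [-50,-35,0,-0.18,85],
    [-50,-35,0,-0.18,85],
    [-40,-45,0,-0.18,85],
    [-30,-50,0,-0.18,85],
  ],
)

```text
time_s: 1.4
tool_pos: [0.3898, 0.4207, 0.2315]
tool_rot: [-0.154, 0.988, 0.0, 0.0]
ft_force: [1.2, 0.4, -0.6]
grip_width: 0.0853
grasp_force: 0.0
```

```bash
cat >> h.py <<'E'
def pose():
    s=readout.read_state(); M=R.from_quat(s["tool_rot"]).as_matrix()
    return s,np.array(s["tool_pos"]),M
def plan(way,dyaw,n,op):
    """way: list of world waypoints; dyaw total turn about tool z spread over n rows (straight polyline)"""
    s,p,M=pose(); P=[p]+[np.array(w) for w in way]
    L=np.r_[0,np.cumsum([np.linalg.norm(b-a) for a,b in zip(P,P[1:])])]
    t=np.linspace(0,L[-1],n+1); Q=np.stack([np.interp(t,L,np.array(P)[:,i]) for i in range(3)],1)
    rows=[];c=p.copy(); k=np.round(dyaw/n,3)
    for i in range(n):
        d=np.round(M.T@(Q[i+1]-c)*1000); c=c+M@d/1000
        rows.append([*(int(x) for x in d),float(k),op]); M=M@R.from_euler('z',k).as_matrix()
    print(rows)
def yaw(M): return np.arctan2(M[1,1],M[0,1])  # direction of the tool y
E
python3 - <<'E'
from h import *
s,p,M=pose(); print(s["joints"].round(3))
plan([(0.53,0.2,.22),(0.54,-.1,.2),(0.478,-.296,.17)],-1.9,16,85)
E
```

```text
[ 0.771  0.373  1.775 -0.     0.993 -1.109]
[[-12, -47, 2, -0.119, 85], [-7, -47, 2, -0.119, 85], [-1, -48, 2, -0.119, 85], [5, -48, 2, -0.119, 85], [10, -47, 3, -0.119, 85], [28, -37, 2, -0.119, 85], [40, -27, 3, -0.119, 85], [43, -21, 4, -0.119, 85], [45, -16, 3, -0.119, 85], [47, -11, 3, -0.119, 85], [48, -5, 3, -0.119, 85], [47, 6, 5, -0.119, 85], [42, 22, 6, -0.119, 85], [40, 26, 7, -0.119, 85], [36, 31, 7, -0.119, 85], [32, 35, 7, -0.119, 85]]
```

```bash
python3 - <<'E'
from h import *
plan([(0.53,0.2,.22),(0.54,-.1,.2),(0.478,-.296,.17)],0,16,85)
E
```

```text
[[-12, -47, 2, 0.0, 85], [-12, -46, 2, 0.0, 85], [-13, -47, 2, 0.0, 85], [-12, -46, 2, 0.0, 85], [-12, -47, 3, 0.0, 85], [2, -46, 2, 0.0, 85], [13, -46, 3, 0.0, 85], [13, -46, 4, 0.0, 85], [13, -47, 3, 0.0, 85], [13, -46, 3, 0.0, 85], [13, -46, 3, 0.0, 85], [18, -44, 5, 0.0, 85], [27, -39, 6, 0.0, 85], [28, -39, 7, 0.0, 85], [27, -39, 7, 0.0, 85], [28, -39, 7, 0.0, 85]]
```

Request:
step_arm(
  moves=[
    [-12,-47,2,0,85],
    [-12,-46,2,0,85],
    [-13,-47,2,0,85],
    [-12,-46,2,0,85],
    [-12,-47,3,0,85],
    [2,-46,2,0,85],
    [13,-46,3,0,85],
    [13,-46,4,0,85],
    [13,-47,3,0,85],
    [13,-46,3,0,85],
    [13,-46,3,0,85],
    [18,-44,5,0,85],
    [27,-39,6,0,85],
    [28,-39,7,0,85],
    [27,-39,7,0,85],
    [28,-39,7,0,85],
    [0,0,0,0,85],
  ],
)

```text
time_s: 3.52
tool_pos: [0.4716, -0.2982, 0.1699]
tool_rot: [-0.149, 0.989, -0.0, -0.0]
ft_force: [1.2, 0.9, 0.1]
grip_width: 0.0852
grasp_force: 0.0
```

```bash
python3 - <<'E'
from h import *
s,p,M=pose(); print(s["joints"].round(3),p.round(4),yaw(M))
c=optics.capture("wrist"); save(c,"w1.png"); W=cloud(c); print(c["position"],c["fov_y"])
for o in optics.outline_of(c,"nut")[:2]:
    m=o["mask"]&(c["depth"]>0); q=W[m]; top=q[abs(q[:,2]-.030)<.005]
    print(o["conf"],o["bbox"],len(top),((top.max(0)+top.min(0))/2).round(4),np.ptp(top,axis=0).round(4), cv2.minEnclosingCircle((top[:,:2]*1000).astype(np.float32)))
    l,t,r,b=[int(x) for x in o["bbox"]]; l-=15;t-=15;r+=15;b+=15
    print(l,t,r,b)
    crop=c["frame"][max(t,0):b,max(l,0):r,::-1]; cv2.imwrite("pics/w1c.png",cv2.resize(np.clip(crop.astype(float)*2,0,255).astype(np.uint8),(600,int(600*crop.shape[0]/crop.shape[1])),interpolation=3)); break
E
```

```text
[-0.618  0.425  1.872 -0.     0.845 -2.488] [ 0.4716 -0.2982  0.1699] 1.8704107717773786
[ 0.40275683 -0.31995592  0.31278694] 69.75844324386644
0.93 [283.6, 199.4, 342.1, 262.5] 1744 [ 0.4773 -0.2989  0.0286] [0.051  0.0505 0.0072] ((477.41839599609375, -298.9123229980469), 25.65806007385254)
268 184 357 277
```

View pics/w1c.png

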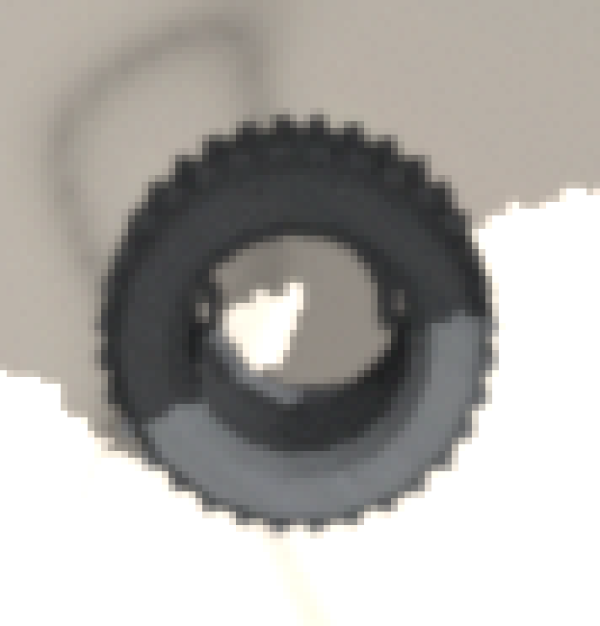

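Request:
step_arm(
  moves=[
    [-5,2,45,0,85],
    [0,0,30,0,85],
    [0,0,0,0,85],
  ],
)

```text
time_s: 4.0
tool_pos: [0.4762, -0.2902, 0.0939]
tool_rot: [-0.152, 0.988, 0.001, -0.001]
ft_force: [0.2, 0.2, 0.8]
grip_width: 0.0848
grasp_force: 0.0
```

```bash
python3 - <<'E'
from h import *
s,p,M=pose(); print(s["joints"].round(3),p.round(4),yaw(M))
c=optics.capture("wrist"); W=cloud(c); print(c["position"],c["fov_y"])
for o in optics.outline_of(c,"nut")[:1]:
    m=o["mask"]&(c["depth"]>0); q=W[m]; top=q[abs(q[:,2]-.030)<.005]
    print(o["conf"],o["bbox"],len(top),((top.max(0)+top.min(0))/2).round(4),np.ptp(top,axis=0).round(4), cv2.minEnclosingCircle((top[:,:2]*1000).astype(np.float32)))
    l,t,r,b=[int(x) for x in o["bbox"]]; l-=10;t-=10;r+=10;b+=10
    crop=c["frame"][max(t,0):b,max(l,0):r,::-1]; cv2.imwrite("pics/w2c.png",cv2.resize(np.clip(crop.astype(float)*2.5,0,255).astype(np.uint8),(600,int(600*crop.shape[0]/crop.shape[1])),interpolation=3))
E
```

```text
[-0.602  0.533  1.927  0.     0.685 -2.477] [ 0.4762 -0.2902  0.0939] 1.875218217903467
[ 0.40781351 -0.3126402   0.23693501] 69.75844324386644
0.8 [260.8, 209.2, 342.2, 293.4] 3166 [ 0.4779 -0.2988  0.0286] [0.0518 0.0515 0.0071] ((477.9799499511719, -298.5171813964844), 26.12831687927246)
```

```bash
python3 - <<'E'
from h import *
s,p,M=pose(); print(p.round(4),s["joint_vel"].round(3))
c=optics.capture("wrist"); Rc=R.from_quat(c["orientation"]).as_matrix(); pc=np.array(c["position"]); f=240/np.tan(np.radians(c["fov_y"])/2)
def proj(X):
    q=(X-pc)@Rc; return q[...,0]/q[...,2]*f+c["cx"], q[...,1]/q[...,2]*f+c["cy"]
cx,cy=.4779,-.2987
# image right = world +x, up = world +y, 10 px/mm
v,u=np.mgrid[:600,:600]; X=np.stack([cx+(u-300)*1e-4,cy-(v-300)*1e-4,np.full(u.shape,.030)],-1)
a,b=proj(X); im=cv2.remap(c["frame"],a.astype(np.float32),b.astype(np.float32),2)
im=np.clip(im.astype(float)*2,0,255).astype(np.uint8); cv2.imwrite("pics/rect.png",im[...,::-1])
# phase of 24-fold pattern of radial intensity
g=cv2.GaussianBlur(c["frame"].mean(2).astype(np.float32),(0,0),.6)
th=np.radians(np.arange(0,360,.5))
for z in (.030,.0285):
  for r in (.0235,.0245,.025,.0255,.026,.0265):
    a,b=proj(np.stack([cx+r*np.cos(th),cy+r*np.sin(th),np.full(th.shape,z)],-1))
    I=cv2.remap(g,a.astype(np.float32)[None],b.astype(np.float32)[None],1)[0]
    F=np.fft.fft(I-I.mean()); out=[(k,round(abs(F[k])/len(I),2),round(-np.degrees(np.angle(F[k]))/k,2)) for k in (12,24,36)]
    print(z,r,[round(abs(F[k])/len(I),1) for k in range(20,50,2)],out)
E
```

```text
[ 0.4775 -0.2916  0.0962] [-0.007 -0.018 -0.011 -0.001 -0.    -0.003]
0.03 0.0235 [np.float32(0.5), np.float32(0.2), np.float32(0.7), np.float32(0.7), np.float32(0.7), np.float32(4.4), np.float32(3.0), np.float32(0.9), np.float32(0.1), np.float32(0.2), np.float32(0.1), np.float32(0.3), np.float32(0.1), np.float32(0.1), np.float32(0.2)] [(12, np.float32(0.58), np.float32(5.13)), (24, np.float32(0.7), np.float32(-3.47)), (36, np.float32(0.12), np.float32(2.94))]
0.03 0.0245 [np.float32(0.6), np.float32(0.3), np.float32(0.5), np.float32(0.1), np.float32(1.9), np.float32(4.2), np.float32(2.5), np.float32(1.8), np.float32(0.4), np.float32(0.3), np.float32(0.2), np.float32(0.3), np.float32(0.0), np.float32(0.1), np.float32(0.0)] [(12, np.float32(0.74), np.float32(1.76)), (24, np.float32(0.5), np.float32(-4.55)), (36, np.float32(0.35), np.float32(-2.22))]
0.03 0.025 [np.float32(0.6), np.float32(0.1), np.float32(0.1), np.float32(0.4), np.float32(1.4), np.float32(2.4), np.float32(1.3), np.float32(1.6), np.float32(0.5), np.float32(0.0), np.float32(0.0), np.float32(0.1), np.float32(0.1), np.flo
[... 3022 characters left out ...]
(0.9), np.float32(0.1), np.float32(1.6), np.float32(1.1), np.float32(0.3), np.float32(0.2), np.float32(0.2), np.float32(0.2), np.float32(0.2), np.float32(0.2), np.float32(0.2)] [(12, np.float32(0.78), np.float32(7.1)), (24, np.float32(0.93), np.float32(1.87)), (36, np.float32(0.32), np.float32(-2.01))]
0.0285 0.0265 [np.float32(0.6), np.float32(0.6), np.float32(0.8), np.float32(0.8), np.float32(0.7), np.float32(0.1), np.float32(0.8), np.float32(0.7), np.float32(0.3), np.float32(0.3), np.float32(0.1), np.float32(0.1), np.float32(0.1), np.float32(0.1), np.float32(0.2)] [(12, np.float32(0.91), np.float32(9.03)), (24, np.float32(0.84), np.float32(1.69)), (36, np.float32(0.3), np.float32(-0.69))]
```

View pics/rect.png

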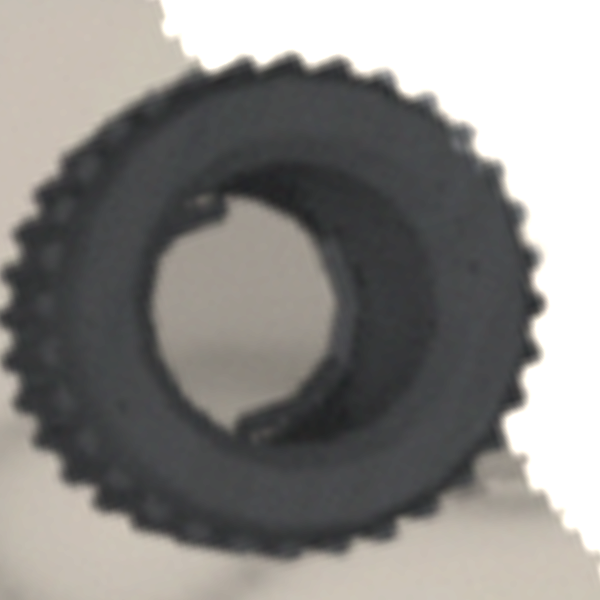

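Request:
step_arm(
  moves=[
    [2,-7,20,0.06,85],
    [0,0,40,0,85],
    [0,0,22,0,85],
    [0,0,0,0,85],
    [0,0,0,0,85],
  ],
)

```text
time_s: 4.78
tool_pos: [0.478, -0.2999, 0.0149]
tool_rot: [-0.121, 0.993, -0.001, 0.001]
ft_force: [-0.1, 0.6, 0.0]
grip_width: 0.0851
grasp_force: 0.0
```

```bash
python3 - <<'E'
from h import *
s,p,M=pose(); print(p.round(4),s["joint_vel"].round(3),s["joints"].round(3),M.round(3).tolist())
print("tool delta to nut", (M.T@(np.array([.4775,-.2987,.001])-p)*1000).round(1))
E
```

```text
[ 0.478  -0.2999  0.0149] [ 0.003 -0.006 -0.001 -0.002 -0.004  0.   ] [-0.614  0.664  1.952  0.     0.523 -2.428] [[-0.971, -0.241, 0.002], [-0.241, 0.971, -0.001], [-0.001, -0.002, -1.0]]
tool delta to nut [ 0.2  1.3 13.9]
```

Request:
step_arm(
  moves=[
    [0,1,7,0,85],
    [0,0,7,0,85],
    [0,0,0,0,70],
    [0,0,0,0,55],
    [0,0,0,0,45],
    [0,0,0,0,45],
    [0,0,0,0,45],
    [0,0,0,0,45],
  ],
  force=60,
)

```text
time_s: 5.78
tool_pos: [0.4769, -0.2985, -0.0003]
tool_rot: [-0.121, 0.993, -0.0, 0.0]
ft_force: [-1.5, 1.0, 5.8]
grip_width: 0.0501
grasp_force: 61.3
```

Request:
step_arm(
  moves=[
    [0,0,-20,0,45],
    [0,0,-40,0,45],
    [0,0,-50,0,45],
    [0,0,-40,0,45],
    [0,0,0,0,45],
    [0,0,0,0,45],
  ],
)

```text
time_s: 6.52
tool_pos: [0.4763, -0.2981, 0.1486]
tool_rot: [-0.121, 0.993, 0.0, -0.0]
ft_force: [-0.1, 0.4, -4.3]
grip_width: 0.0503
grasp_force: 63.9
```

```bash
python3 - <<'E'
from h import *
s,p,M=pose(); print(p.round(4),s["joints"].round(3),s["grip_width"],s["ft_force"].round(1))
c=optics.capture("wrist"); save(c,"w3.png"); W=cloud(c)
for o in optics.outline_of(c,"nut")[:2]:
    q=(W[o["mask"]&(c["depth"]>0)]-p)@M; print(o["conf"],o["bbox"],len(q),np.percentile(q,[2,50,98],axis=0).round(4).tolist())
# target over spindle, keep yaw; then j6
plan([(.56,-.2,.17),(.5525,-.062,.16)],0,7,45)
E
```

```text
[ 0.4763 -0.2981  0.1486] [-0.613  0.458  1.881 -0.     0.803 -2.427] 0.050262724509890395 [-0.1  0.4 -4.3]
0.89 [248.1, 256.7, 379.8, 396.5] 13130 [[-0.0212, -0.0229, -0.0312], [0.0012, -0.0005, -0.0284], [0.0241, 0.0222, -0.005]]
[[-31, 22, -7, 0.0, 45], [-31, 22, -6, 0.0, 45], [-31, 22, -7, 0.0, 45], [-16, 31, 0, 0.0, 45], [-8, 38, 2, 0.0, 45], [-7, 38, 3, 0.0, 45], [-7, 38, 3, 0.0, 45]]
```

View pics/w3.png

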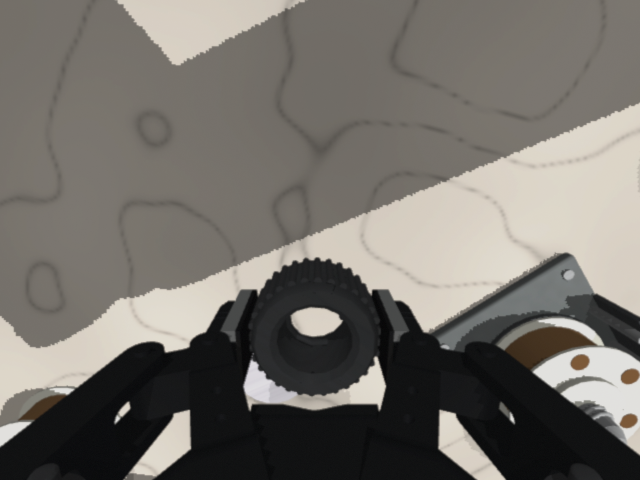

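```bash
python3 - <<'E'
from h import *
plan([(.56,-.2,.16),(.580,-.009,.15)],-.85,9,45)
E
```

```text
[[-29, 21, -3, -0.094, 45], [-31, 17, -4, -0.094, 45], [-32, 15, -3, -0.094, 45], [-29, 19, -1, -0.094, 45], [-24, 26, 1, -0.094, 45], [-26, 25, 2, -0.094, 45], [-28, 22, 2, -0.094, 45], [-30, 19, 2, -0.094, 45], [-32, 16, 2, -0.094, 45]]
```

Request:
step_arm(
  moves=[
    [-29,21,-3,-0.094,45],
    [-31,17,-4,-0.094,45],
    [-32,15,-3,-0.094,45],
    [-29,19,-1,-0.094,45],
    [-24,26,1,-0.094,45],
    [-26,25,2,-0.094,45],
    [-28,22,2,-0.094,45],
    [-30,19,2,-0.094,45],
    [-32,16,2,-0.094,45],
    [0,0,0,0,45],
    [0,0,0,0,45],
  ],
)

```text
time_s: 8.0
tool_pos: [0.5803, -0.0095, 0.1502]
tool_rot: [-0.518, 0.855, 0.0, -0.001]
ft_force: [-0.3, -0.6, -3.5]
grip_width: 0.0503
grasp_force: 63.8
```

```bash
cat >> h.py <<'E'
def circ(P):
    """robust circle centre of outer boundary of planar points (m)"""
    h=cv2.convexHull((P*1000).astype(np.float32))[:,0]
    A=np.c_[2*h,np.ones(len(h))]; x=np.linalg.lstsq(A,(h**2).sum(1),rcond=None)[0]
    return x[:2],np.sqrt(x[2]+x[:2]@x[:2])
E
python3 - <<'E'
from h import *
s,p,M=pose(); print(p.round(4),s["joints"].round(3),s["grip_width"])
c=optics.capture("wrist"); save(c,"w4.png"); W=cloud(c); T=(W-p)@M
o=optics.outline_of(c,"nut")[0]; q=T[o["mask"]&(c["depth"]>0)]; zt=np.median(q[(q[:,2]<-.025)][:,2]); t=q[abs(q[:,2]-zt)<.0015]
print("nut top",zt,circ(t[:,:2]),len(t))
ok=(c["depth"]>0)&~cv2.dilate(o["mask"].astype(np.uint8),np.ones((9,9))).astype(bool)
near=ok&(np.hypot(W[...,0]-.552,W[...,1]+.062)<.045)
for lo,hi in ((.0715,.077),(.064,.0705),(.094,.110),(.1,.11)):
    m=near&(W[...,2]>lo)&(W[...,2]<hi); P=W[m]
    if len(P)>20: print(lo,len(P),"median z",np.median(P[:,2]).round(4),"circ",circ(P[:,:2]),"mean",P[:,:2].mean(0).round(4))
E
```

```text
[ 0.5803 -0.0095  0.1502] [-0.069  0.479  1.836 -0.     0.828 -2.728] 0.05029555239514656
nut top -0.029826183114638524 (array([ 0.03585264, -0.19546993]), np.float64(23.949177837734254)) 6464
0.0715 5852 median z 0.0742 circ (array([551.99941363, -63.7368006 ]), np.float64(29.68834885643297)) mean [ 0.5514 -0.0648]
0.064 8713 median z 0.0683 circ (array([551.9972469 , -62.00113464]), np.float64(44.924318294023415)) mean [ 0.5505 -0.0633]
0.094 1026 median z 0.1021 circ (array([552.09018048, -63.71592702]), np.float64(9.892699099762579)) mean [ 0.5519 -0.0641]
0.1 681 median z 0.103 circ (array([552.06286126, -63.8208745 ]), np.float64(8.154652539512332)) mean [ 0.552  -0.0639]
```

View pics/w4.png

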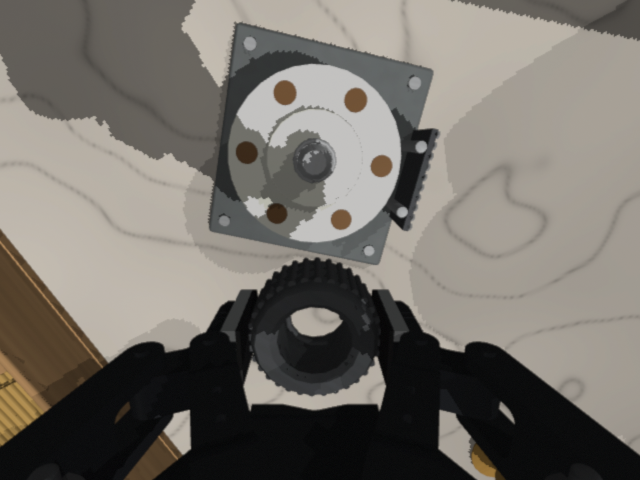

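```bash
python3 - <<'E'
from h import *
plan([(.552,-.0638,.125)],0,3,45)
E
```

```text
[[20, 0, 9, 0.0, 45], [20, 0, 8, 0.0, 45], [21, 0, 9, 0.0, 45]]
```

Request:
step_arm(
  moves=[
    [20,0,5,0,45],
    [20,0,5,0,45],
    [21,0,5,0,45],
    [0,0,8,0,45],
    [0,0,0,0,45],
    [0,0,0,0,45],
  ],
)

```text
time_s: 8.85
tool_pos: [0.5529, -0.0634, 0.1284]
tool_rot: [-0.518, 0.855, -0.0, 0.0]
ft_force: [-0.1, 0.2, -3.7]
grip_width: 0.0503
grasp_force: 63.9
```

```bash
python3 - <<'E'
from h import *
s,p,M=pose(); print(p.round(4),s["joints"].round(3),s["ft_force"].round(1))
print((M.T@(np.array([.552,-.0638,.090])-p)*1000).round(1))
E
```

```text
[ 0.5529 -0.0634  0.1284] [-0.169  0.48   1.91   0.     0.752 -2.829] [-0.1  0.2 -3.7]
[ 0.7  0.6 38.4]
```

Request:
step_arm(
  moves=[
    [0.7,0.6,15,0,45],
    [0,0,10,0,45],
    [0,0,8,0,45],
    [0,0,4,0,45],
    [0,0,0,0,45],
  ],
)

```text
time_s: 9.48
tool_pos: [0.5517, -0.0639, 0.091]
tool_rot: [-0.518, 0.855, 0.0, -0.0]
ft_force: [-0.8, 0.7, -3.5]
grip_width: 0.0501
grasp_force: 63.9
```

Clean fit over the nose. Now seek the landing gently.

Request:
step_arm(
  moves=[
    [0,0,2,0,45],
    [0,0,2,0,45],
    [0,0,1.5,0,45],
    [0,0,1,0,45],
    [0,0,0,0,45],
  ],
)

```text
time_s: 10.1
tool_pos: [0.5517, -0.0639, 0.0848]
tool_rot: [-0.518, 0.855, 0.0, -0.0]
ft_force: [0.2, -0.8, -4.7]
grip_width: 0.0499
grasp_force: 63.9
```

Request:
step_arm(
  moves=[
    [0,0,1,0,45],
    [0,0,1,0,45],
    [0,0,0,0,45],
  ],
)

```text
time_s: 10.48
tool_pos: [0.5517, -0.0639, 0.0828]
tool_rot: [-0.518, 0.855, 0.0, -0.0]
ft_force: [0.1, -0.0, -2.8]
grip_width: 0.0501
grasp_force: 63.9
```

Request:
step_arm(
  moves=[
    [0,0,1,0,45],
    [0,0,1,0,45],
    [0,0,0,0,45],
  ],
)

```text
time_s: 10.85
tool_pos: [0.5519, -0.0639, 0.081]
tool_rot: [-0.518, 0.855, -0.0, 0.0]
ft_force: [-1.5, 0.2, 1.7]
grip_width: 0.0502
grasp_force: 64.7
```

Request:
step_arm(
  moves=[
    [0,0,0.34,0.18,45],
    [0,0,0.34,0.18,45],
    [0,0,0.34,0.18,45],
    [0,0,0.34,0.18,45],
    [0,0,0.34,0.18,45],
    [0,0,0,0,45],
  ],
)

```text
time_s: 11.6
tool_pos: [0.5516, -0.0638, 0.0792]
tool_rot: [-0.095, 0.996, 0.0, -0.0]
ft_force: [-2.8, 1.2, 4.7]
grip_width: 0.05
grasp_force: 64.7
```

```bash
cat > st.py <<'E'
from h import *
s,p,M=pose(); print(p.round(4),"yaw",yaw(M).round(4),s["joints"].round(3)[5],s["ft_force"].round(1),s["ft_torque"].round(2),s["grip_width"].round(4),"eff6",s["effort"][5])
E
python3 st.py
```

```text
Traceback (most recent call last):
  File "st.py", line 2, in <module>
    s,p,M=pose(); print(p.round(4),"yaw",yaw(M).round(4),s["joints"].round(3)[5],s["ft_force"].round(1),s["ft_torque"].round(2),s["grip_width"].round(4),"eff6",s["effort"][5])
                                                                                                                                ^^^^^^^^^^^^^^^^^^^^^
AttributeError: 'float' object has no attribute 'round'
```

Request:
step_arm(
  moves=[
    [0,0,0.3,0.18,45],
    [0,0,0.34,0.18,45],
    [0,0,0.34,0.18,45],
    [0,0,0.34,0.18,45],
    [0,0,0.34,0.18,45],
    [0,0,0.34,0.18,45],
    [0,0,0.34,0.18,45],
    [0,0,0,0,45],
  ],
)

```text
time_s: 12.6
tool_pos: [0.5515, -0.0631, 0.0768]
tool_rot: [0.509, 0.861, 0.0, -0.0]
ft_force: [-2.2, 8.8, 3.0]
grip_width: 0.0503
grasp_force: 64.6
```

```bash
sed -i 's/s\["grip_width"\].round(4)/s["grip_width"]/' st.py; python3 st.py
```

```text
[ 0.5515 -0.0631  0.0768] yaw 0.5019 -0.672 [-2.2  8.8  3. ] [1.55 0.39 0.  ] 0.050288619550601 eff6 2.788347601890564
```

Request:
step_arm(
  moves=[
    [0.6,0.3,0.34,0.18,45],
    [0,0,0.34,0.18,45],
    [0,0,0.34,0.18,45],
    [0,0,0.34,0.18,45],
    [0,0,0,0,45],
  ],
)

```text
time_s: 13.22
tool_pos: [0.5522, -0.0628, 0.0755]
tool_rot: [0.78, 0.626, 0.0, 0.0]
ft_force: [1.3, 6.5, 0.6]
grip_width: 0.0498
grasp_force: 64.3
```

```bash
python3 st.py
```

```text
[ 0.5522 -0.0628  0.0755] yaw -0.218 0.049 [1.3 6.5 0.6] [ 1.03 -0.06 -0.03] 0.04979211738175552 eff6 2.777167931199074
```

Request:
step_arm(
  moves=[
    [0,0,0.2,0.1,45],
    [0,0,0.2,0.1,45],
    [0,0,0.2,0.1,45],
    [0,0,0,0,45],
  ],
)

```text
time_s: 13.72
tool_pos: [0.5524, -0.0628, 0.075]
tool_rot: [0.864, 0.503, 0.001, 0.0]
ft_force: [-0.1, 5.7, 0.2]
grip_width: 0.0501
grasp_force: 64.3
```

```bash
python3 st.py
```

```text
[ 0.5524 -0.0628  0.075 ] yaw -0.5165 0.348 [-0.1  5.7  0.2] [ 1.01 -0.26 -0.04] 0.050119197494399984 eff6 1.4871643111109734
```

Request:
step_arm(
  moves=[
    [0,0,0.2,0.1,45],
    [0,0,0.2,0.1,45],
    [0,0,0,0,45],
  ],
)

```text
time_s: 14.1
tool_pos: [0.5525, -0.0628, 0.0746]
tool_rot: [0.91, 0.414, 0.001, 0.0]
ft_force: [2.2, 4.4, -1.4]
grip_width: 0.0502
grasp_force: 64.3
```

```bash
python3 st.py
```

```text
[ 0.5525 -0.0628  0.0746] yaw -0.7166 0.548 [ 2.2  4.4 -1.4] [ 0.94 -0.31 -0.03] 0.05022379299173305 eff6 1.4776144176721573
```

Request:
step_arm(
  moves=[
    [0,0,0.2,0.1,45],
    [0,0,0.2,0.1,45],
    [0,0,0,0,45],
  ],
)

```text
time_s: 14.48
tool_pos: [0.5527, -0.0629, 0.0742]
tool_rot: [0.947, 0.321, 0.001, 0.0]
ft_force: [2.2, 4.5, -0.0]
grip_width: 0.0503
grasp_force: 64.3
```

```bash
python3 st.py
```

```text
[ 0.5527 -0.0629  0.0742] yaw -0.9165 0.748 [ 2.2  4.5 -0. ] [ 0.85 -0.4   0.02] 0.050301790898819254 eff6 1.6410252079367638
```

Request:
step_arm(
  moves=[
    [0,0,0.2,0.1,45],
    [0,0,0.2,0.1,45],
    [0,0,0,0,45],
  ],
)

```text
time_s: 14.85
tool_pos: [0.5527, -0.0631, 0.0739]
tool_rot: [0.974, 0.225, 0.001, 0.0]
ft_force: [4.2, 3.5, 0.7]
grip_width: 0.0501
grasp_force: 64.3
```

```bash
python3 st.py
```

```text
[ 0.5527 -0.0631  0.0739] yaw -1.1162 0.947 [4.2 3.5 0.7] [ 0.73 -0.6  -0.06] 0.050111682571037694 eff6 1.5789160877466202
```

Request:
step_arm(
  moves=[
    [0,0,0.2,0.1,45],
    [0,0,0.2,0.1,45],
    [0,0,0,0,45],
  ],
)

```text
time_s: 15.22
tool_pos: [0.5527, -0.0632, 0.0737]
tool_rot: [0.992, 0.127, 0.001, 0.0]
ft_force: [2.7, 3.1, 6.7]
grip_width: 0.0502
grasp_force: 64.9
```

```bash
python3 st.py
```

```text
[ 0.5527 -0.0632  0.0737] yaw -1.3161 1.147 [2.7 3.1 6.7] [ 0.66 -0.34 -0.13] 0.05024272943841031 eff6 1.3754292950034142
```

Request:
step_arm(
  moves=[
    [0,0,0.1,0.1,45],
    [0,0,0,0,45],
  ],
)

```text
time_s: 15.48
tool_pos: [0.5528, -0.0633, 0.0737]
tool_rot: [0.997, 0.077, 0.001, 0.0]
ft_force: [2.0, 3.1, 7.9]
grip_width: 0.0504
grasp_force: 65.0
```

```bash
python3 st.py
```

```text
[ 0.5528 -0.0633  0.0737] yaw -1.416 1.247 [2.  3.1 7.9] [ 0.52 -0.18 -0.07] 0.0503656739224555 eff6 1.3183112069964409
```

```bash
python3 - <<'E'
from h import *
c=optics.capture("wrist"); save(c,"w5.png")
a=cv2.imread("pics/w4.png")[245:405,220:410]; b=cv2.imread("pics/w5.png")[245:405,220:410]
im=np.clip(np.hstack([a,b]).astype(float)*2.2,0,255).astype(np.uint8); cv2.imwrite("pics/cmp.png",cv2.resize(im,None,fx=2,fy=2,interpolation=3))
E
```

```text
(no output)
```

View pics/cmp.png

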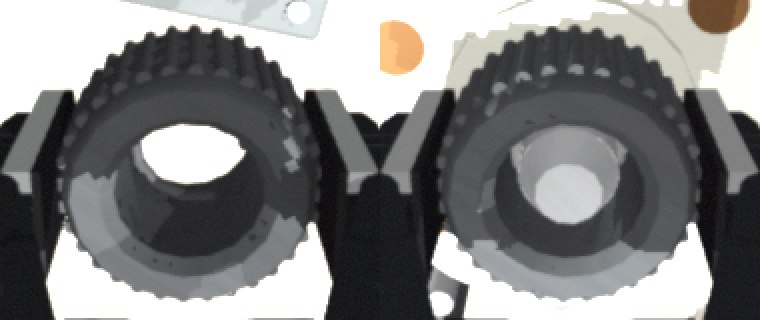

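Request:
step_arm(
  moves=[
    [0,0,0.1,0.1,45],
    [0,0,0,0,45],
  ],
)

```text
time_s: 15.78
tool_pos: [0.5529, -0.0633, 0.0737]
tool_rot: [1.0, 0.027, 0.001, 0.0]
ft_force: [0.9, 2.8, 8.6]
grip_width: 0.0501
grasp_force: 65.1
```

```bash
python3 st.py
```

```text
[ 0.5529 -0.0633  0.0737] yaw -1.5159 1.347 [0.9 2.8 8.6] [ 0.46 -0.19 -0.02] 0.050110752128818194 eff6 1.4006060734391212
```

```bash
python3 - <<'E'
from h import *
c=optics.capture("wrist"); save(c,"w6.png")
def strip(n):
    g=cv2.imread("pics/"+n,0).astype(np.float32)[258:282,280:352]; g=g-cv2.GaussianBlur(g,(0,0),5); return g/(g.std())
w=cv2.createHanningWindow((72,24),cv2.CV_32F)
for a,b in (("w3.png","w4.png"),("w4.png","w5.png"),("w5.png","w6.png")): print(a,b,cv2.phaseCorrelate(strip(a),strip(b),w))
im=np.vstack([cv2.resize(np.clip(cv2.imread("pics/"+n)[252:300,270:362].astype(float)*2.2,0,255).astype(np.uint8),None,fx=4,fy=4,interpolation=3) for n in("w4.png","w5.png","w6.png")]); cv2.imwrite("pics/cmp2.png",im)
E
```

```text
w3.png w4.png ((0.17075019792089563, 0.10037508020776365), 0.8545053054889044)
w4.png w5.png ((-0.14189435042169407, 0.011810345530509636), 0.7768172792814396)
w5.png w6.png ((0.16896524431374615, -0.021281711732925146), 0.8802675748312915)
```

View pics/cmp2.png

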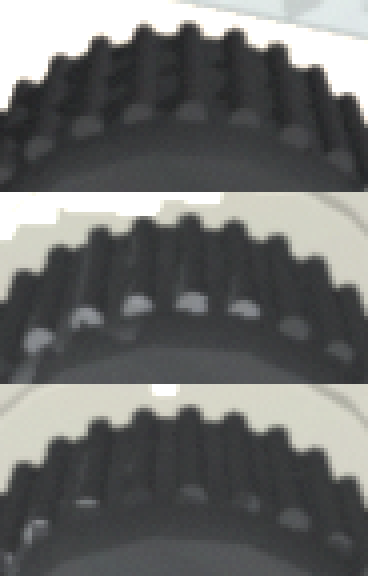

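Request:
step_arm(
  moves=[
    [0,0,-0.5,0,58],
    [0,0,0,0,58],
    [0,0,0,0,58],
  ],
)

```text
time_s: 16.2
tool_pos: [0.5516, -0.0633, 0.0734]
tool_rot: [1.0, 0.026, -0.0, -0.0]
ft_force: [-0.4, -0.6, -0.2]
grip_width: 0.0583
grasp_force: 0.0
```

```bash
python3 st.py; python3 - <<'E'
from h import *
s,p,M=pose()
c=optics.capture("wrist"); save(c,"w7.png"); W=cloud(c)
o=optics.outline_of(c,"nut")[0]; q=W[o["mask"]&(c["depth"]>0)]; z,e=np.histogram(q[:,2],np.arange(.09,.12,.0005)); zt=e[z.argmax()]+.00025
t=q[abs(q[:,2]-zt)<.0015]; print("nut top",zt,np.median(t[:,2]),circ(t[:,:2]))
h=W[(np.abs(W[...,2]-.074)<.0035)&(np.hypot(W[...,0]-.552,W[...,1]+.064)<.029)]; print("hub",len(h),np.median(h[:,2]))
h=W[(np.abs(W[...,2]-.068)<.0025)&(np.hypot(W[...,0]-.552,W[...,1]+.064)<.053)]; print("flange",len(h),np.median(h[:,2]))
def strip(n):
    g=cv2.imread("pics/"+n,0).astype(np.float32)[258:282,280:352]; g=g-cv2.GaussianBlur(g,(0,0),5); return g/(g.std())
w=cv2.createHanningWindow((72,24),cv2.CV_32F)
print(cv2.phaseCorrelate(strip("w6.png"),strip("w7.png"),w))
a=cv2.imread("pics/w7.png")[240:410,210:420]; cv2.imwrite("pics/w7c.png",cv2.resize(np.clip(a.astype(float)*2.2,0,255).astype(np.uint8),None,fx=3.5,fy=3.5,interpolation=3))
E
```

```text
[ 0.5516 -0.0633  0.0734] yaw -1.5191 1.35 [-0.4 -0.6 -0.2] [-0.02 -0.05  0.06] 0.05833463426853218 eff6 -0.06909770658239722
nut top 0.10325000000000001 0.10321508894063058 (array([550.90931527, -76.0500514 ]), np.float64(18.061439637322714))
hub 1769 0.07428675646758678
flange 15396 0.06836782740798814
((0.2207768829564145, -1.9374494296726539), 0.8583644738903752)
```

View w7c.

View pics/w7c.png

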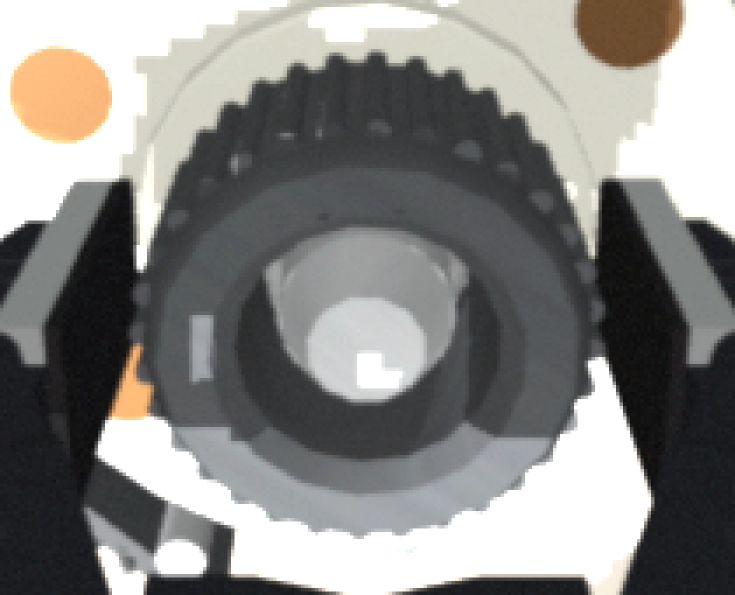

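Request:
step_arm(
  moves=[
    [0,0,-3.5,0,58],
    [0,0,0,0,50],
    [0,0,0,0,45],
    [0,0,0,0,45],
    [0,0,0,0,45],
  ],
  force=60,
)

```text
time_s: 16.92
tool_pos: [0.5519, -0.0634, 0.0779]
tool_rot: [1.0, 0.025, 0.0, 0.0]
ft_force: [-3.3, -1.4, 14.0]
grip_width: 0.0503
grasp_force: 59.5
```

```bash
python3 st.py
```

```text
[ 0.5519 -0.0634  0.0779] yaw -1.52 1.351 [-3.3 -1.4 14. ] [-0.29  0.69 -0.02] 0.05025339718194094 eff6 0.01003103650873527
```

Request:
step_arm(
  moves=[
    [0,0,0,0.05,45],
    [0,0,0,0,45],
  ],
)

```text
time_s: 17.18
tool_pos: [0.552, -0.0634, 0.0779]
tool_rot: [1.0, 0.0, 0.0, 0.0]
ft_force: [-3.3, -0.5, 14.8]
grip_width: 0.0501
grasp_force: 59.7
```

```bash
python3 st.py
```

```text
[ 0.552  -0.0634  0.0779] yaw -1.5705 1.402 [-3.3 -0.5 14.8] [-0.3   0.58  0.13] 0.05012326210035314 eff6 0.8008797280490398
```

Request:
step_arm(
  moves=[
    [0,0,0.1,0.05,45],
    [0,0,0,0,45],
  ],
)

```text
time_s: 17.42
tool_pos: [0.552, -0.0634, 0.0778]
tool_rot: [1.0, -0.025, 0.0, 0.0]
ft_force: [-3.7, -1.5, 16.2]
grip_width: 0.0499
grasp_force: 59.8
```

```bash
python3 st.py
```

```text
[ 0.552  -0.0634  0.0778] yaw -1.6204 1.452 [-3.7 -1.5 16.2] [-0.26  0.71  0.29] 0.04993938106748537 eff6 0.9102770313620567
```

Request:
step_arm(
  moves=[
    [0,0,0.1,0.05,45],
    [0,0,0,0,45],
  ],
)

```text
time_s: 17.68
tool_pos: [0.552, -0.0634, 0.0778]
tool_rot: [0.999, -0.05, 0.0, 0.0]
ft_force: [-4.1, -0.6, 17.3]
grip_width: 0.0503
grasp_force: 60.0
```

```bash
python3 st.py
```

```text
[ 0.552  -0.0634  0.0778] yaw -1.6702 1.502 [-4.1 -0.6 17.3] [-0.31  0.74  0.29] 0.05026456195166706 eff6 0.9960952028632164
```

Request:
step_arm(
  moves=[
    [0,0,0.1,0.05,45],
    [0,0,0,0,45],
  ],
)

```text
time_s: 17.92
tool_pos: [0.552, -0.0634, 0.0778]
tool_rot: [0.997, -0.074, 0.0, 0.0]
ft_force: [-4.8, -0.8, 17.9]
grip_width: 0.05
grasp_force: 60.2
```

```bash
python3 st.py; python3 - <<'E'
from h import *
c=optics.capture("wrist"); save(c,"w8.png")
for n in("w5.png","w6.png","w7.png","w8.png"):
    g=cv2.imread("pics/"+n)[205:480,150:490].astype(int)
    m=((g[...,2]-g[...,0])>50).astype(np.uint8); k,_,st,ce=cv2.connectedComponentsWithStats(m)
    print(n,[(int(s[4]),(c+[150,205]).round(1).tolist()) for s,c in zip(st[1:],ce[1:]) if s[4]>60])
E
```

```text
[ 0.552  -0.0634  0.0778] yaw -1.7199 1.552 [-4.8 -0.8 17.9] [-0.24  0.81  0.49] 0.05004312679267061 eff6 1.2050583958625793
w5.png [(542, [300.1, 214.3]), (61, [386.6, 236.3]), (592, [226.8, 268.6])]
w6.png [(547, [300.0, 214.4]), (596, [226.7, 268.8])]
w7.png [(483, [299.9, 213.1]), (599, [226.7, 266.9]), (110, [247.3, 352.5])]
w8.png [(260, [300.7, 209.5]), (573, [228.4, 264.7])]
```

```bash
cat > dots.py <<'E'
from h import *
import sys
def dots(frame,pc,Rc,f,cx,cy,ctr=(.552,-.0637)):
    g=frame.astype(int); m=((g[...,0]-g[...,2])>40).astype(np.uint8); k,_,st,ce=cv2.connectedComponentsWithStats(m); out=[]
    for s,c in zip(st[1:],ce[1:]):
        if s[4]<60: continue
        d=Rc@np.array([(c[0]-cx)/f,(c[1]-cy)/f,1]); X=pc+d*(.068-pc[2])/d[2]; v=X[:2]-ctr
        if .02<np.hypot(*v)<.055: out.append((int(s[4]),round(np.hypot(*v)*1000,1),round(np.degrees(np.arctan2(v[1],v[0])),1)))
    return out
if __name__=="__main__":
    s,p,M=pose(); c=optics.capture("wrist"); save(c,"w9.png"); Rc=R.from_quat(c["orientation"]).as_matrix(); pc=np.array(c["position"])
    f=240/np.tan(np.radians(c["fov_y"])/2); rp=M.T@(pc-p); rR=M.T@Rc
    P={"w4":((.5803,-.0095,.1502),2.663),"w5":((.5528,-.0633,.0737),-1.416),"w6":((.5529,-.0633,.0737),-1.5159),"w7":((.5516,-.0633,.0734),-1.519),"w8":((.552,-.0634,.0778),-1.7199)}
    for n,(q,y) in P.items():
        Mt=np.array([[-np.sin(y),np.cos(y),0],[np.cos(y),np.sin(y),0],[0,0,-1]]); 
        yv=np.array([np.cos(y),np.sin(y),0]); zv=np.array([0,0,-1.]); Mt=np.stack([np.cross(yv,zv),yv,zv],1)
        print(n,dots(cv2.imread(f"pics/{n}.png")[...,::-1],np.array(q)+Mt@rp,Mt@rR,f,c["cx"],c["cy"]))
    t=optics.capture("top"); s2=optics.capture("scene")
    for n,t in (("top",t),("scene",s2)):
        for fr,l in ((cv2.imread(f"pics/{n}1.png")[...,::-1],"before"),(t["frame"],"now")):
            g=fr.astype(int); print(n,l,dots(fr,np.array(t["position"]),R.from_quat(t["orientation"]).as_matrix(),240/np.tan(np.radians(t["fov_y"])/2),t["cx"],t["cy"]))
E
python3 dots.py
```

```text
w4 [(405, np.float64(42.6), np.float64(-92.9)), (398, np.float64(42.8), np.float64(-153.6)), (342, np.float64(43.4), np.float64(146.3)), (298, np.float64(43.6), np.float64(87.0))]
w5 [(727, np.float64(43.5), np.float64(16.8)), (84, np.float64(45.8), np.float64(-37.0)), (630, np.float64(43.3), np.float64(76.6))]
w6 [(731, np.float64(43.4), np.float64(11.3)), (635, np.float64(43.3), np.float64(71.0))]
w7 [(732, np.float64(43.4), np.float64(11.3)), (645, np.float64(43.3), np.float64(71.1)), (128, np.float64(44.1), np.float64(134.1))]
w8 [(523, np.float64(44.6), np.float64(-0.6)), (606, np.float64(43.3), np.float64(60.0))]
top before []
top now []
scene before []
scene now []
```

Request:
step_arm(
  moves=[
    [0,0,0,0.05,45],
    [0,0,0,0,45],
  ],
)

```text
time_s: 18.38
tool_pos: [0.5518, -0.0634, 0.0777]
tool_rot: [0.995, -0.099, 0.0, 0.0]
ft_force: [-5.7, -0.9, 19.5]
grip_width: 0.05
grasp_force: 60.2
```

```bash
python3 st.py
```

```text
[ 0.5518 -0.0634  0.0777] yaw -1.7696 1.602 [-5.7 -0.9 19.5] [-0.16  0.95  0.64] 0.04998898611945056 eff6 1.2648067250847816
```

Request:
step_arm(
  moves=[
    [0,0,0,0.05,45],
    [0,0,0,0,45],
  ],
)

```text
time_s: 18.62
tool_pos: [0.5527, -0.0636, 0.0777]
tool_rot: [0.992, -0.124, 0.001, 0.0]
ft_force: [-0.9, -1.9, 14.4]
grip_width: 0.0503
grasp_force: 63.5
```

```bash
cat > d2.py <<'E'
from dots import *
import time
s,p,M=pose(); c=optics.capture("wrist"); n="d%d.png"%int(time.time()); save(c,n)
print(n,dots(c["frame"],np.array(c["position"]),R.from_quat(c["orientation"]).as_matrix(),240/np.tan(np.radians(c["fov_y"])/2),c["cx"],c["cy"]))
def strip(n):
    g=cv2.imread("pics/"+n,0).astype(np.float32)[254:282,280:352]; g=g-cv2.GaussianBlur(g,(0,0),5); return g/(g.std())
w=cv2.createHanningWindow((72,28),cv2.CV_32F)
print("vs w8",cv2.phaseCorrelate(strip("w8.png"),strip(n),w),"vs w6",cv2.phaseCorrelate(strip("w6.png"),strip(n),w))
E
python3 st.py; python3 d2.py
```

```text
[ 0.5527 -0.0636  0.0777] yaw -1.8194 1.652 [-0.9 -1.9 14.4] [-0.66  0.12  0.83] 0.05029023042125554 eff6 1.501387394964695
d1796231374.png [(263, np.float64(45.2), np.float64(-6.8)), (604, np.float64(43.3), np.float64(56.8))]
vs w8 ((-2.0416972198328693, 1.574425485362223), 0.8248868235835323) vs w6 ((-2.599930851014811, -2.7880189427998054), 0.7492561137234723)
```

Request:
step_arm(
  moves=[
    [0,0,0,0.05,45],
    [0,0,0,0,45],
  ],
)

```text
time_s: 18.92
tool_pos: [0.5535, -0.064, 0.0778]
tool_rot: [0.989, -0.149, 0.002, 0.0]
ft_force: [2.3, -4.7, 9.6]
grip_width: 0.0501
grasp_force: 64.4
```

```bash
python3 st.py; python3 d2.py
```

```text
[ 0.5535 -0.064   0.0778] yaw -1.869 1.701 [ 2.3 -4.7  9.6] [-1.09 -0.59  1.13] 0.05014077308942352 eff6 1.8014509230852127
d1796231386.png [(596, np.float64(43.3), np.float64(56.3))]
vs w8 ((-4.468120095017937, 2.9540398533634704), 0.4678259363880864) vs w6 ((-4.55476047919813, -1.0209006058419838), 0.59094048804707)
```

Request:
step_arm(
  moves=[
    [0,0,0,-0.085,45],
    [0,0,-0.3,-0.15,45],
    [0,0,-0.3,-0.15,45],
    [0,0,-0.3,-0.15,45],
    [0,0,0,0,45],
  ],
)

```text
time_s: 19.6
tool_pos: [0.5531, -0.0634, 0.0781]
tool_rot: [0.993, 0.119, 0.001, 0.0]
ft_force: [5.3, 1.7, -0.8]
grip_width: 0.0503
grasp_force: 63.2
```

```bash
python3 st.py; python3 d2.py
```

```text
[ 0.5531 -0.0634  0.0781] yaw -1.3327 1.164 [ 5.3  1.7 -0.8] [ 0.15 -0.91  0.  ] 0.05031987873725293 eff6 -2.22377210855484
d1796231411.png [(683, np.float64(43.3), np.float64(18.2)), (218, np.float64(44.4), np.float64(-37.3)), (604, np.float64(43.2), np.float64(78.2))]
vs w8 ((-2.955826836715687, 2.271834101584389), 0.765684430246) vs w6 ((-3.6844552705578124, -2.271392072048215), 0.6645218955145942)
```

Request:
step_arm(
  moves=[
    [0,0,-0.3,-0.15,45],
    [0,0,-0.3,-0.15,45],
    [0,0,-0.3,-0.15,45],
    [0,0,-0.3,-0.15,45],
    [0,0,-0.3,-0.15,45],
    [0,0,-0.3,-0.15,45],
    [0,0,-0.3,-0.15,45],
    [0,0,0,0,45],
    [0,0,0,0,45],
  ],
)

```text
time_s: 20.78
tool_pos: [0.5526, -0.0627, 0.08]
tool_rot: [0.8, 0.599, 0.001, 0.0]
ft_force: [5.0, 7.6, -1.6]
grip_width: 0.0498
grasp_force: 63.1
```

```bash
python3 st.py; python3 d2.py
```

```text
[ 0.5526 -0.0627  0.08  ] yaw -0.2852 0.116 [ 5.   7.6 -1.6] [ 1.35 -0.68  0.  ] 0.049777688977920016 eff6 -0.10304125724360347
d1796231427.png [(662, np.float64(43.0), np.float64(77.9)), (581, np.float64(43.4), np.float64(18.0)), (577, np.float64(42.9), np.float64(138.3))]
vs w8 ((-2.188862603219178, 2.2001624362260355), 0.5489253958066305) vs w6 ((-2.901385417105942, -2.2698957206751302), 0.8098775642889517)
```

Request:
step_arm(
  moves=[
    [0,0,0,-0.03,45],
    [0,0,0,0,45],
    [0,0,0,0,45],
    [0,0,0,0,45],
  ],
)

```text
time_s: 21.32
tool_pos: [0.5527, -0.0627, 0.08]
tool_rot: [0.791, 0.611, 0.001, 0.0]
ft_force: [4.8, 7.6, -1.9]
grip_width: 0.05
grasp_force: 63.1
```

```bash
python3 st.py; python3 -c "
from plant import ctrl; print(ctrl.close_job())"
```

```text
[ 0.5527 -0.0627  0.08  ] yaw -0.2553 0.086 [ 4.8  7.6 -1.9] [ 1.39 -0.78 -0.04] 0.050028864790083546 eff6 -0.027313994360156357
the job is handed in; nothing more can be done
None
```

The nut is threaded on to its hard stop on the hub, backed off about a quarter turn (roughly 90°, estimated from tool and camera readings) so the reel no longer turns with it, and handed in still gripped at about 63 N; I opened the fingers once before the stop to re-grip 4 mm higher.

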